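# Load the burn-in cage and latch its door

## Task

Two of the three look-alike cases on the green mat are empty shells: find the loaded one by its weight, set it down upright on the plate inside the burn-in cage, then push the cage's blue door shut until it snaps home on its catch and stays flush. Leave the two empty cases standing upright on the mat, do not drop a case, do not slam the door or force the cage, and do not disturb the other things on the bench.

Things in the scene. Friction and masses are not known exactly. Their poses are not given: they have to be found in the camera images.
- case_a_center (a point): one of three look-alike closed instrument cases, black with a grey lid, 90 (its x) x 50 (its y) x 55 mm high; this point is its centre, 27.5 mm above its underside; z up. Two of the three are empty (about 0.16 kg), one is loaded (about 0.5 kg), each within a fifth; which one can be told only by weight
- case_b_center (a point): one of three look-alike closed instrument cases, black with a grey lid, 90 (its x) x 50 (its y) x 55 mm high; this point is its centre, 27.5 mm above its underside; z up. Two of the three are empty (about 0.16 kg), one is loaded (about 0.5 kg), each within a fifth; which one can be told only by weight
- case_c_center (a point): one of three look-alike closed instrument cases, black with a grey lid, 90 (its x) x 50 (its y) x 55 mm high; this point is its centre, 27.5 mm above its underside; z up. Two of the three are empty (about 0.16 kg), one is loaded (about 0.5 kg), each within a fifth; which one can be told only by weight
- mat: green bench mat on which the cases stand, fixed, 240 (its x) x 360 (its y) x 3 mm; origin at the centre of its underside
- cage: burn-in cage, fixed to the bench: clear walls in an aluminium frame, 160 deep (its x) x 200 wide (its y) x 90 mm high, open at the top; inside 152 mm clear in x and 192 in y, a weighing plate for a floor (its top 18 mm above the bench, unloaded), 12 mm square posts in the corners; origin at the centre of its underside. Its front (its -x side) is closed by the blue door
- plate (a joint): how far the cage's weighing plate (aluminium with a yellow patch, 148 x 164 mm) has sunk, in m: 0 empty, 1 mm per newton of load (an empty case 1.3 to 1.9 mm, the loaded one 4 to 6 mm), 9 mm at most
- door (a joint): angle of the cage's blue door in rad: 0 shut and flush, grows as its free edge swings out to the cage's -x side, 1.7 at most. Upright panel 190 wide, 12 thick, top 86 mm above the bench, hinged on a vertical axis at the cage's -y front corner; damped (0.2 N m s/rad); a weak spring swings it open again when let go nearly shut and not caught
- catch (a point): sprung steel roller (13 mm) inside the cage's +y front corner, 62 mm above the bench. The pin on the door must ride over it: it resists from about 0.08 rad before shut and takes about 8 to 12 N at the yellow disc; the crest is about 0.04 rad before shut; past it the catch pulls the door home and holds it, and a further push meets a hard stop
- door_push (a point): centre of the outer face of a yellow disc (26 mm across, 4 mm proud of the panel) on the door's outer side: the place to push. 150 mm from the hinge axis, 55 mm above the bench, 16 mm outside the panel's inner face. Moves with the door: its x axis points through the door to the inner side (the way to push), its y axis from hinge to free edge
- door_hinge (a point): point on the door's hinge axis, 55 mm above the bench, in the plane of the panel's inner face; same axes as door_push. At door angle 0 they are the cage's axes; they turn counter-clockwise seen from above as the door opens
- spool: solder spool, white, 48 mm across, 40 high; a bystander, to be left alone; origin at its underside's centre
- screwdriver: red-handled screwdriver, 170 mm, lying; a bystander, to be left alone; origin at its underside's centre or thereabouts
- flux: amber bottle, 44 mm across, 100 high; a bystander, to be left alone; origin at its underside's centre
- tape: yellow tape roll, 90 mm across, 30 high; a bystander, to be left alone; origin at its underside's centre
- jar: clear jar with red cap, 60 mm across, 70 high; a bystander, to be left alone; origin at its underside's centre
- meter: grey analogue multimeter, 150 x 105 x 72 mm; a bystander, to be left alone; origin at its underside's centre
- board: green circuit board, 90 x 120 mm, parts up to 25 mm high; a bystander, to be left alone; origin at its underside's centre
Mind the look-alikes: they are no part of the job. Leave any purple, turquoise or yellow look-alike of the part that bears case_b_center alone.

How it is judged:
By the outcome, as a careful person would: the job done as asked, in the order asked, and still so for the second after the job is handed in, with the robot touching nothing.
It also fails if it takes over 69 s, if anything falls off the work surface, if the arm or the gripper's body presses on something with over 40 N, if the wrist force passes 120 N, or if a joint passes its speed limit or range.

## Robot

A 6-joint arm with a two-finger parallel gripper is mounted at the origin on the work surface. World frame = base frame: x ahead of the robot, y to its left, z up, the work surface at z = 0. Lengths are in m, angles in rad, forces in N, time in s.
With the tool pointing down it reaches from about 0.35 to 1 m from the base axis. Payload 7.1 kg.
Tool frame: the origin (TCP) lies between the finger pads; the fingertips stand 22 mm ahead of it and the grasp point (between the pads) lies 3 mm ahead of it; x points along the fingers, z is the direction in which the jaws open and shut, and the axes are right-handed (so a half turn about x gives the same grasp; the last joint's range is limited). The gripper opens to 85 mm and grips with 20 to 120 N. Pads are 22 mm wide; open, the fingers measure 114 mm over their backs; the gripper's body (76 mm by 85 mm) begins 54 mm behind the grasp point. The pads swing forward as they close: fully open they stand 13 mm farther back than shut.
Start: joints at [1.127, 0.423, 1.63, -0, 1.089, -0.019], TCP at [0.258, 0.569, 0.253] pointing down, gripper open.
Joint ranges: [-3, 3], [-0.9, 2.11], [0.09, 2.58], [-1.31, 4.45], [0.11, 2.69], [-2.54, 2.54]. Speed limits (rad/s): [2.39, 2.39, 3.01, 3.14, 3.14, 3.14].

## Interface

Orientations are given as a unit quaternion [w, x, y, z].
In Python, from cell import robot, viewer gives the robot as it stands.
- The arm moves only by the tool jog_arm, never from a script. Its argument "motion" is a list that holds one entry, the list of rows, each a list of 7 numbers: the shift along the tool's x, y, z in mm, then the turn, a rotation vector about the tool's x, y, z in rad, then the gripper's target within -1 to 1 (shut at 1, half-way at 0, fully open at -1). A call has 1 to 5 rows; each row is the pose to reach, as a shift and turn from the pose measured when the call began, along the tool's axes at that moment; what a row does not reach only later rows make up. A row lasts 1/12 s, in which the tool goes at most 41.7 mm and 7.16 degrees, less where a joint would pass 70% of its speed; a pose out of reach is approached as far as the arm can. A call with a gripper value outside its range is refused whole. The fingers move at their own pace and stop on an object; "force" is the grip in N (left out, the last holds). Time passes only in rows, so rows that repeat a pose let the fingers close. It gives the time, the measured TCP pose, the force and the opening at its end, in the units of the state.
- robot.sense(): the state, without advancing time (a new reading comes with each control period).
- viewer.read_camera(name): name is "side" or "top"; returns the picture (384x512x3 uint8, red, green, blue); there is no depth.
- viewer.get_calibration(name): a dict with "fx", "fy", "cx", "cy" (pixels), "rvec" (rotation vector, rad) and "tvec" (3), from world to camera coordinates, as OpenCV has them. Camera axes: x right, y down, z forward; pixel columns grow to the right and rows downward; lengths in m; the calibration is good to about 2 mm. A picture is of the moment at which its call begins. get_calibration takes no time and is no camera call.
- robot.close_job(): hands the job in, once; it reports no verdict.
The state is a dict: "clock": time; "q": joint angles; "joint_velocities": joint speeds; "joint_efforts": joint torques, N m; "eef_pos": TCP position; "tool_rot": TCP orientation; "contact_force": force on the tool from outside, world axes, zero at the start; "wrist_torque": the same for the moment, N m; "grip_width": finger opening in m.
Only numpy, scipy, OpenCV 4.12 (cv2) and the standard library are available. Lean on these libraries where they do the work, as an engineer would, in place of code of your own. Each camera call takes 0.05 s, during which the arm holds its last target.

## Working session

There is one attempt and no reset: what is moved stays moved. The work goes in short steps, Python scripts to look and compute and a tool call to move; the robot and the scene stay as the last step left them, time stands still between calls to the robot, and variables do not carry over. Pictures are saved under pics/ and viewed, and the job is handed in when it is done.

Besides the shell and the picture viewer there is one more tool, called after "Emit:" by a JSON object that holds its "name" and its "arguments", one argument or row to a line. jog_arm: Moves the arm, as the interface text tells. Its arguments: {"type":"object","properties":{"motion":{"type":"array","items":{"type":"array","items":{"type":"array","items":{"type":"number"}}}},"force":{"type":"number"}},"required":["motion"]}

```bash
mkdir -p pics; ls; python3 - <<'E'
from cell import robot, viewer
import cv2
s=robot.sense()
print(s)
for n in ("side","top"):
    im=viewer.read_camera(n); cv2.imwrite(f"pics/{n}0.png",im[:,:,::-1])
    print(n,viewer.get_calibration(n))
E
```

```text
pics
{'clock': 0.0, 'q': array([ 1.12700455e+00,  4.23805350e-01,  1.63072516e+00,  6.60517346e-06,
        1.08860828e+00, -1.89964671e-02]), 'joint_velocities': array([ 6.72841854e-04, -6.78141724e-04, -8.77276061e-04, -7.76824877e-05,
       -6.95450470e-04, -2.83546079e-04]), 'joint_efforts': array([-1.72144690e-03, -5.57387924e+01, -2.81747639e+01, -2.84916769e-04,
        7.58275331e-03, -8.99589821e-06]), 'eef_pos': array([0.2573282 , 0.56898287, 0.25255402]), 'tool_rot': array([ 0.59370073, -0.38364681,  0.59463266,  0.38307515]), 'contact_force': array([ 0.52846102,  0.18858761, -0.69131886]), 'wrist_torque': array([-9.93908931e-03,  5.24466841e-05, -2.13355312e-02]), 'grip_width': 0.08537442909341314}
side {'fx': 400.7738013679527, 'fy': 400.7738013679527, 'cx': 256.62971416625754, 'cy': 187.47433321788498, 'rvec': array([ 2.42511523, -0.4555442 ,  0.1345999 ]), 'tvec': array([-0.48334389,  0.20883115,  1.41195559])}
top {'fx': 375.00465697434663, 'fy': 375.00465697434663, 'cx': 257.1732204362413, 'cy': 193.07393331155635, 'rvec': array([ 2.17205514, -2.15548259,  0.1416033 ]), 'tvec': array([0.0136664 , 0.56184015, 1.19517594])}
```

View pics/side0.png

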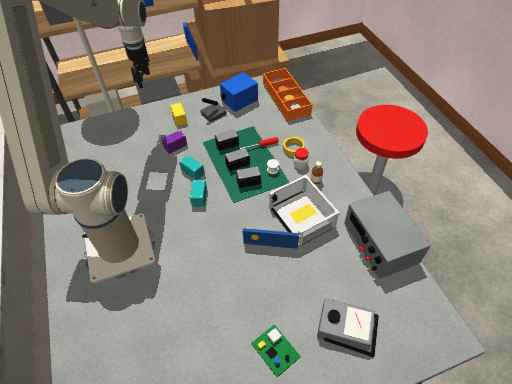

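View pics/top0.png

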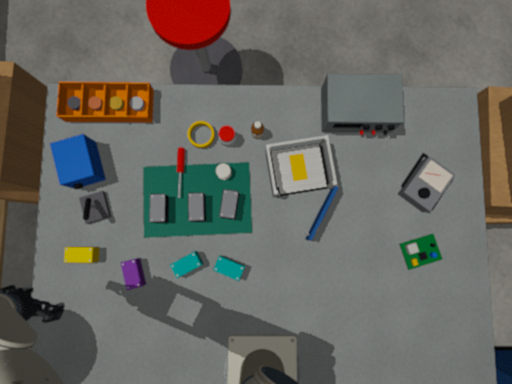

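```bash
cat > h.py <<'E'
import numpy as np, cv2
from cell import robot, viewer
from scipy.spatial.transform import Rotation as R
def cal(n):
    c=viewer.get_calibration(n)
    K=np.array([[c['fx'],0,c['cx']],[0,c['fy'],c['cy']],[0,0,1.]])
    return K,np.array(c['rvec']),np.array(c['tvec'])
def pix2w(n,uv,z):
    K,r,t=cal(n); Rm=cv2.Rodrigues(r)[0]
    uv=np.atleast_2d(uv).astype(float)
    d=(Rm.T@np.linalg.inv(K)@np.c_[uv,np.ones(len(uv))].T).T
    o=-Rm.T@t
    return o+d*((z-o[2])/d[:,2])[:,None]
def w2pix(n,P):
    K,r,t=cal(n); return cv2.projectPoints(np.atleast_2d(P).astype(float),r,t,K,None)[0][:,0]
def snap(n,name):
    im=viewer.read_camera(n)[:,:,::-1].copy(); cv2.imwrite(f'pics/{name}.png',im); return im
def crop(im,x0,y0,x1,y1,f,name):
    c=cv2.resize(im[y0:y1,x0:x1],None,fx=f,fy=f,interpolation=cv2.INTER_CUBIC)
    for x in range((x0+9)//10*10,x1,10):
        cv2.putText(c,str(x),((x-x0)*f,8),0,.3,(0,255,255),1); cv2.line(c,((x-x0)*f,10),((x-x0)*f,14),(0,255,255),1)
    for y in range((y0+9)//10*10,y1,10):
        cv2.putText(c,str(y),(0,(y-y0)*f+3),0,.3,(0,255,255),1); cv2.line(c,(20,(y-y0)*f),(24,(y-y0)*f),(0,255,255),1)
    cv2.imwrite(f'pics/{name}.png',c)
E
python3 - <<'E'
from h import *
t=cv2.imread('pics/top0.png'); s=cv2.imread('pics/side0.png')
crop(t,140,155,255,245,6,'t_mat'); crop(t,255,125,345,245,5,'t_cage')
crop(s,200,120,290,205,8,'s_mat'); crop(s,235,165,345,255,7,'s_cage')
E
```

```text
(no output)
```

View pics/t_mat.png

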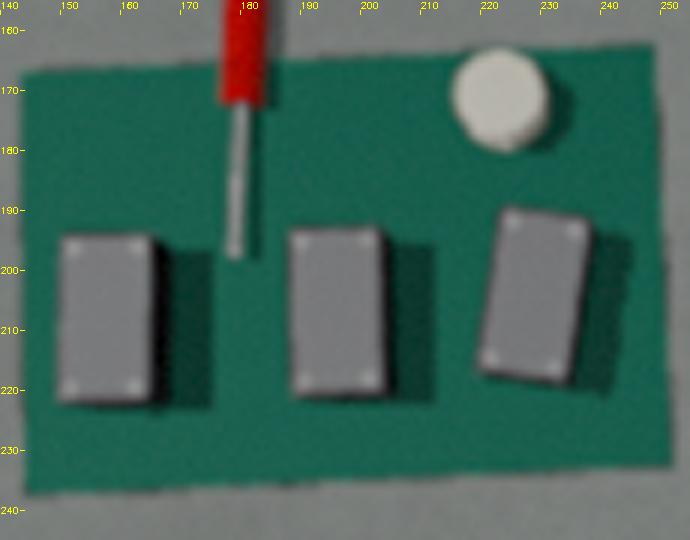

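View pics/t_cage.png

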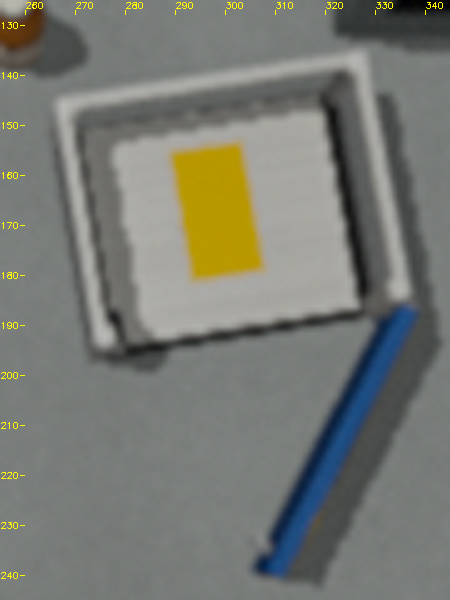

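View pics/s_mat.png

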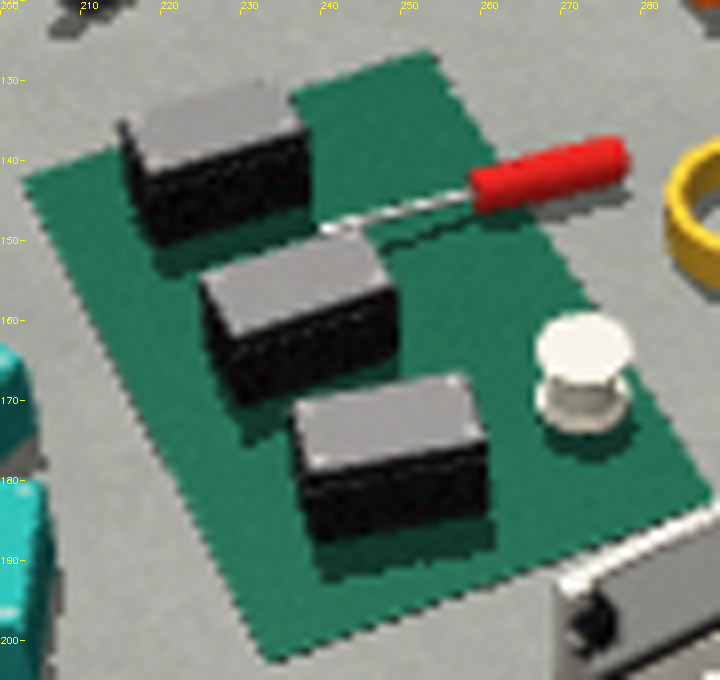

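View pics/s_cage.png

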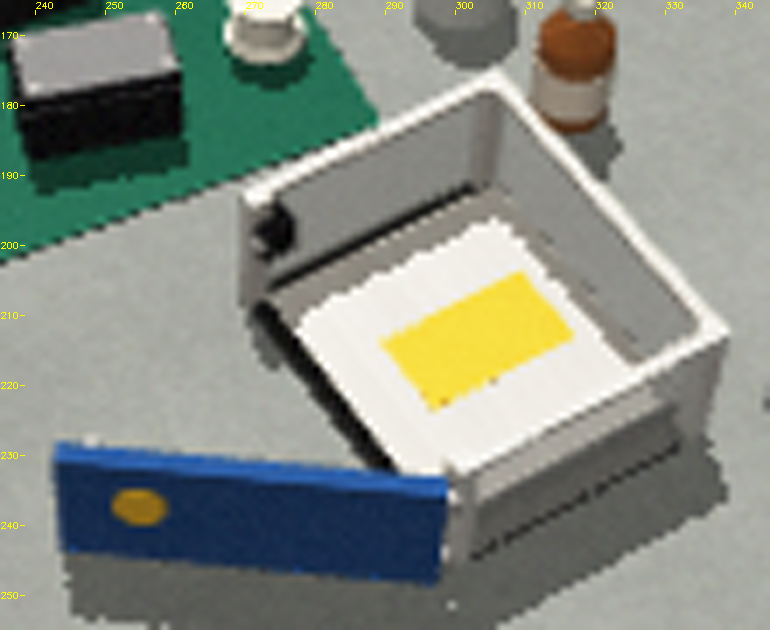

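The three grey-lidded cases are on the mat. In the top view the lids are centred at about (157,208), (196,207) and (229,204). The purple, turquoise and yellow look-alikes are off the mat. The cage rim corners are at about (267,145), (328,136), (335,187) and (275,194), and the door's free end is at (309,239).

```bash
python3 - <<'E'
from h import *
np.set_printoptions(precision=4,suppress=True)
# lid outline corners (full px): TL,TR,BR,BL
L={'1':[(150,194),(165.2,194),(165.4,222),(149.7,221.8)],
'2':[(188,193.3),(203.5,192.8),(204.2,220.8),(189,221)],
'3':[(223.6,189.8),(238.3,191.4),(234.6,219.2),(219.3,217)]}
for k,c in L.items():
    P=pix2w('top',c,0.058); print(k,P.mean(0),[np.linalg.norm(P[i]-P[(i+1)%4]) for i in range(4)], 'yaw', np.degrees(np.arctan2(*( (P[0]+P[1]-P[2]-P[3])[[1,0]]))))
S={'1':[(214.8,135.5),(231.5,130),(238.5,136),(218.5,141.5)],'2':[(225,154.5),(244,148.6),(249.5,156),(229.5,161.8)],'3':[(236.5,170.2),(256.3,166.5),(260.3,174.2),(239,178.8)]}
for k,c in S.items():
    P=pix2w('side',c,0.058); print('s',k,P.mean(0))
C=[(266,144.5),(327.5,135.5),(336.5,186.5),(273.5,195)]
P=pix2w('top',C,0.09); print('cage',P,P.mean(0),[np.linalg.norm(P[i]-P[(i+1)%4]) for i in range(4)])
C=[(241-.5+10-.0-9.5,193.5),(304.5,175),(338,212),(300,234)]
P=pix2w('side',[(270-.5-.0,193)],0.09)
P=pix2w('side',[(304.5,175),(338,212)],0.09); print('cage side',P)
yp=pix2w('top',[(289.5,155),(303,153.5),(307.3,178.5),(293.5,180.5)],0.018);print('yellow',yp.mean(0))
print('yellow s',pix2w('side',[(289,214),(309,203.5),(316.5,212.5),(297,223.5)],0.018).mean(0))
print('door top',pix2w('top',[(336.5,187.5),(333,186),(306,238),(311,240)],0.086))
print('disc side',pix2w('side',[(253.5,237.5)],0.055))
print('mat',pix2w('top',[(143.5,167),(249,162.5),(252,232.5),(144.5,237.5)],0.003))
print('spool',pix2w('top',[(223,171.3)],0.04), 'driver tip',pix2w('top',[(179,198)],0.005),'driver hand',pix2w('top',[(180,165),(180,150)],0.02))
E
```

```text
1 [0.5086 0.3354 0.058 ] [np.float64(0.048548324133989657), np.float64(0.08957288552793348), np.float64(0.04972328539532187), np.float64(0.08886703523155995)] yaw 2.126845039098342
2 [0.5127 0.2126 0.058 ] [np.float64(0.04962401016246476), np.float64(0.08975701465714343), np.float64(0.04822839660145101), np.float64(0.08880672485355795)] yaw 3.2605939478813033
3 [0.5219 0.1082 0.058 ] [np.float64(0.04751640273814834), np.float64(0.08992268673437168), np.float64(0.04924301336431664), np.float64(0.08828932992303098)] yaw -7.329070190004473
s 1 [0.5087 0.3338 0.058 ]
s 2 [0.5154 0.2109 0.058 ]
s 3 [0.5249 0.1091 0.058 ]
cage [[ 0.7106 -0.0084  0.09  ]
 [ 0.7419 -0.2047  0.09  ]
 [ 0.5778 -0.2305  0.09  ]
 [ 0.5493 -0.0326  0.09  ]] [ 0.6449 -0.119   0.09  ] [np.float64(0.19874099550019553), np.float64(0.16614964551925385), np.float64(0.1999283728499913), np.float64(0.16313198983073574)]
cage side [[ 0.7064 -0.0075  0.09  ]
 [ 0.7416 -0.2022  0.09  ]]
yellow [ 0.6534 -0.1195  0.018 ]
yellow s [ 0.6538 -0.1185  0.018 ]
door top [[ 0.5752 -0.2313  0.086 ]
 [ 0.5798 -0.2203  0.086 ]
 [ 0.4165 -0.1337  0.086 ]
 [ 0.4105 -0.1492  0.086 ]]
disc side [[ 0.4421 -0.1705  0.055 ]]
mat [[0.651  0.4023 0.003 ]
 [0.6697 0.0461 0.003 ]
 [0.4336 0.0339 0.003 ]
 [0.4146 0.3887 0.003 ]]
spool [[0.632  0.1307 0.04  ]] driver tip [[0.5465 0.2789 0.005 ]] driver hand [[0.6557 0.2761 0.02  ]
 [0.7068 0.2777 0.02  ]]
```

```bash
cat >> h.py <<'E'
np.set_printoptions(precision=4,suppress=True)
def rot(yaw_deg):  # tool x down, tool z (jaws) = horizontal at yaw+90 i.e. case y when case x at yaw
    a=np.radians(yaw_deg); z=np.array([-np.sin(a),np.cos(a),0]); x=np.array([0,0,-1.]); y=np.cross(z,x)
    return R.from_matrix(np.c_[x,y,z])
def plan(pos,yaw=None,M=None):
    s=robot.sense(); q=s['tool_rot']; Rc=R.from_quat([q[1],q[2],q[3],q[0]])
    d=Rc.inv().apply(np.array(pos)-s['eef_pos'])*1000
    best=None
    if M is not None: best=(Rc.inv()*M).as_rotvec()
    else:
      for k in (0,180):
        rv=(Rc.inv()*rot(yaw+k)).as_rotvec()
        if best is None or np.linalg.norm(rv)<np.linalg.norm(best): best=rv
    print('t',round(s['clock'],2),'pos',s['eef_pos'],'shift',d.round(1),'rotvec',best.round(3),'dist',np.linalg.norm(d).round(),'deg',np.degrees(np.linalg.norm(best)).round(1))
    print('F',s['contact_force'],'T',s['wrist_torque'],'w',s['grip_width'].__round__(4),'q',s['q'])
    return s
E
python3 - <<'E'
from h import *
s=plan([0.51,0.3345,0.15],2.1)
q=s['tool_rot']; print(R.from_quat([q[1],q[2],q[3],q[0]]).as_matrix())
E
```

```text
t 0.1 pos [0.2574 0.569  0.2526] shift [ 102.7 -326.8 -109.4] rotvec [-0.461 -0.001 -0.   ] dist 360.0 deg 26.4
F [0.3427 0.0768 0.0206] T [ 0.0322 -0.0166 -0.0484] w 0.0855 q [ 1.127   0.4238  1.6306 -0.      1.0886 -0.019 ]
[[-0.0006 -0.9111  0.4121]
 [-0.0013  0.4121  0.9111]
 [-1.      0.     -0.0014]]
```

Emit:
{"name": "jog_arm", "arguments": {
  "motion": [
    [[100,-327,-109,-0.461,0,0,-1],[100,-327,-109,-0.461,0,0,-1],[100,-327,-109,-0.461,0,0,-1],[100,-327,-109,-0.461,0,0,-1],[100,-327,-109,-0.461,0,0,-1]]
  ]
}}

```text
clock: 0.52
eef_pos: [0.4023, 0.4345, 0.1954]
tool_rot: [-0.489, 0.511, -0.49, -0.51]
contact_force: [1.1, 0.6, -0.6]
grip_width: 0.0854
```

```bash
python3 - <<'E'
from h import *
plan([0.51,0.3345,0.15],2.1)
E
```

```text
t 0.52 pos [0.4023 0.4345 0.1954] shift [  45.4 -103.4 -104.4] rotvec [ 0.006 -0.001 -0.001] dist 154.0 deg 0.3
F [ 1.1112  0.5723 -0.5962] T [0.0378 0.013  0.0195] w 0.0854 q [ 0.804   0.4476  1.7456 -0.0005  0.9501 -0.8087]
```

Emit:
{"name": "jog_arm", "arguments": {
  "motion": [
    [[65,-103,-104,0,0,0,-1],[65,-103,-104,0,0,0,-1],[65,-103,-104,0,0,0,-1],[65,-103,-104,0,0,0,-1],[65,-103,-104,0,0,0,-1]]
  ]
}}

```text
clock: 0.93
eef_pos: [0.5119, 0.33, 0.1272]
tool_rot: [-0.488, 0.51, -0.492, -0.509]
contact_force: [-0.7, 0.8, -0.3]
grip_width: 0.0856
```

```bash
python3 - <<'E'
from h import *
plan([0.51,0.3345,0.043],2.1)
im=snap('top','t1'); crop(im,140,155,255,245,6,'t1c')
im=snap('side','s1'); crop(im,190,80,290,205,6,'s1c')
E
```

```text
t 0.93 pos [0.5119 0.33   0.1272] shift [84.2  1.4  5. ] rotvec [ 0.001 -0.004 -0.004] dist 84.0 deg 0.3
F [-0.7241  0.83   -0.3438] T [ 0.0014 -0.0023 -0.0131] w 0.0856 q [ 0.554   0.5651  1.7377 -0.0028  0.8441 -1.0528]
```

View pics/s1c.png

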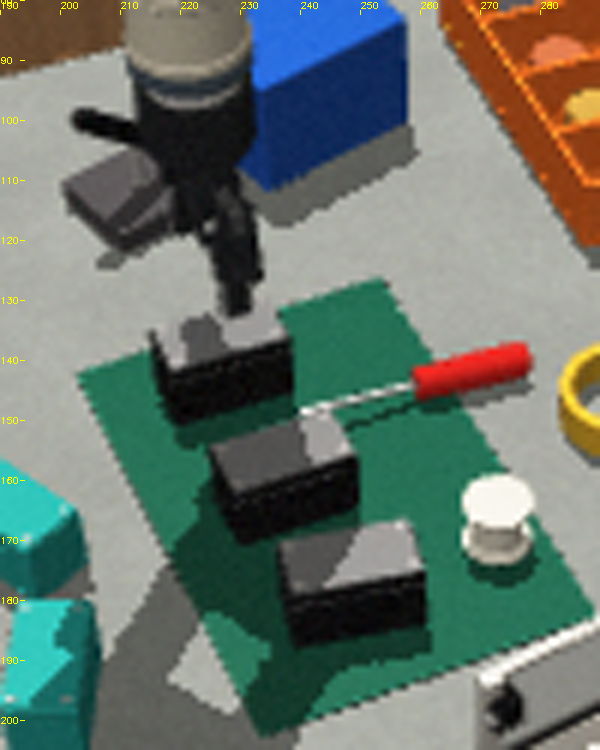

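View pics/t1c.png

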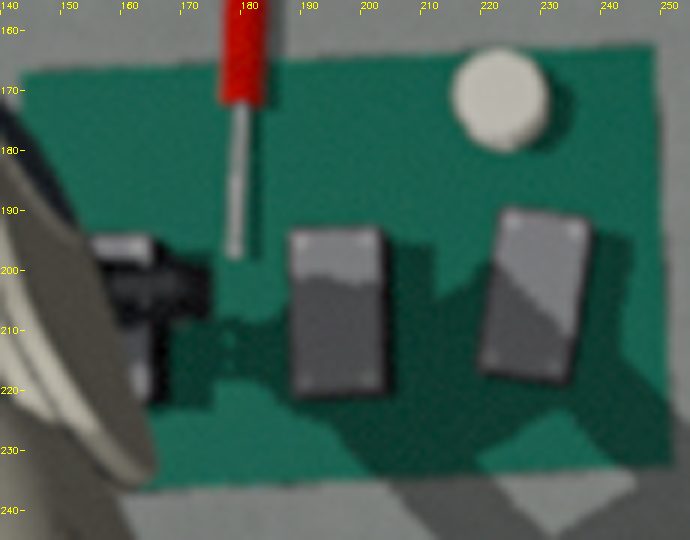

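The gripper is above the leftmost case with one finger on each side of it. I'll descend now.

Emit:
{"name": "jog_arm", "arguments": {
  "motion": [
    [[40,1.5,5,0,0,0,-1],[70,1.5,5,0,0,0,-1],[84,1.5,5,0,0,0,-1],[84,1.5,5,0,0,0,-1]]
  ]
}}

```text
clock: 1.37
eef_pos: [0.5051, 0.3379, 0.0425]
tool_rot: [0.486, -0.509, 0.493, 0.511]
contact_force: [-1.0, -0.3, 0.0]
grip_width: 0.0853
```

Emit:
{"name": "jog_arm", "arguments": {
  "motion": [
    [[0,0,0,0,0,0,1],[0,0,0,0,0,0,1],[0,0,0,0,0,0,1],[0,0,0,0,0,0,1]]
  ],
  "force": 35
}}

```text
clock: 1.7
eef_pos: [0.5061, 0.3388, 0.0444]
tool_rot: [0.487, -0.51, 0.492, 0.511]
contact_force: [-2.3, 0.8, 4.6]
grip_width: 0.0499
```

```bash
python3 - <<'E'
from h import *
plan([0.51,0.3345,0.043],2.1)
E
```

```text
t 1.7 pos [0.5061 0.3388 0.0444] shift [ 1.4 -3.7 -4.4] rotvec [ 0.004 -0.004 -0.005] dist 6.0 deg 0.4
F [-2.2551  0.7533  4.6488] T [ 0.1797  0.2735 -0.0383] w 0.0499 q [ 0.5706  0.6932  1.7536 -0.0007  0.7011 -1.0407]
```

Emit:
{"name": "jog_arm", "arguments": {
  "motion": [
    [[-10,0,0,0,0,0,1],[-20,0,0,0,0,0,1],[-20,0,0,0,0,0,1],[-20,0,0,0,0,0,1],[-20,0,0,0,0,0,1]]
  ]
}}

```text
clock: 2.12
eef_pos: [0.5063, 0.3389, 0.0649]
tool_rot: [0.488, -0.51, 0.492, 0.51]
contact_force: [0.2, 0.5, -2.5]
grip_width: 0.0496
```

Emit:
{"name": "jog_arm", "arguments": {
  "motion": [
    [[0,0,0,0,0,0,1],[0,0,0,0,0,0,1]]
  ]
}}

```text
clock: 2.28
eef_pos: [0.506, 0.3387, 0.0645]
tool_rot: [0.487, -0.51, 0.492, 0.51]
contact_force: [0.2, -0.0, -0.2]
grip_width: 0.0497
```

Emit:
{"name": "jog_arm", "arguments": {
  "motion": [
    [[0,0,0,0,0,0,1],[0,0,0,0,0,0,1]]
  ]
}}

```text
clock: 2.45
eef_pos: [0.5058, 0.3385, 0.0642]
tool_rot: [0.487, -0.51, 0.492, 0.511]
contact_force: [-0.3, -0.3, -1.1]
grip_width: 0.0499
```

```bash
python3 - <<'E'
from h import *
plan([0.51,0.3345,0.043],2.1)
im=snap('side','s2'); crop(im,190,80,290,205,6,'s2c')
plan([0.51,0.3345,0.043],2.1)
E
```

```text
t 2.45 pos [0.5058 0.3385 0.0642] shift [21.1 -4.1 -4.1] rotvec [ 0.004 -0.004 -0.006] dist 22.0 deg 0.5
F [-0.2906 -0.2914 -1.0612] T [0.0534 0.0184 0.0645] w 0.0499 q [ 0.5704  0.6614  1.7525 -0.0007  0.735  -1.0407]
t 2.5 pos [0.5059 0.3385 0.0642] shift [21.2 -4.1 -4.1] rotvec [ 0.004 -0.004 -0.006] dist 22.0 deg 0.5
F [-0.3021 -0.3084 -1.6964] T [ 0.0849  0.0451 -0.0031] w 0.0494 q [ 0.5704  0.6613  1.7524 -0.0007  0.735  -1.0408]
```

View pics/s2c.png

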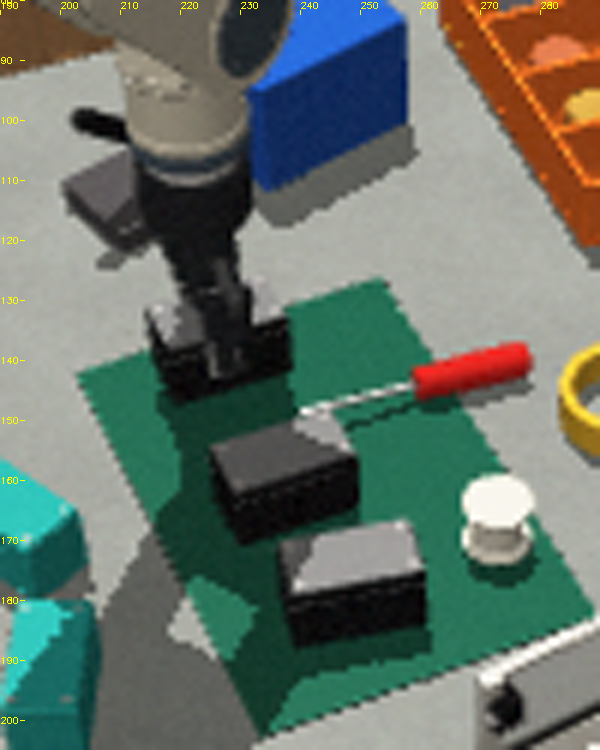

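The leftmost case is clear of the mat. It weighs only about 1.1–1.7 N, so it's empty. I'll set it back down.

Emit:
{"name": "jog_arm", "arguments": {
  "motion": [
    [[8,0,0,0,0,0,1],[15,0,0,0,0,0,1],[19.5,0,0,0,0,0,1],[20.5,0,0,0,0,0,1],[20.5,0,0,0,0,0,1]]
  ]
}}

```text
clock: 2.92
eef_pos: [0.5055, 0.3381, 0.0438]
tool_rot: [0.487, -0.51, 0.493, 0.511]
contact_force: [-2.2, -1.7, 8.2]
grip_width: 0.0494
```

Emit:
{"name": "jog_arm", "arguments": {
  "motion": [
    [[0,0,0,0,0,0,-1],[0,0,0,0,0,0,-1],[0,0,0,0,0,0,-1],[0,0,0,0,0,0,-1]]
  ]
}}

```text
clock: 3.25
eef_pos: [0.5053, 0.3381, 0.0434]
tool_rot: [0.487, -0.51, 0.493, 0.511]
contact_force: [0.5, 0.6, -0.3]
grip_width: 0.0854
```

Emit:
{"name": "jog_arm", "arguments": {
  "motion": [
    [[-40,0,0,0,0,0,-1],[-80,0,0,0,0,0,-1],[-80,0,0,0,0,0,-1]]
  ]
}}

```text
clock: 3.5
eef_pos: [0.5095, 0.3409, 0.1297]
tool_rot: [-0.49, 0.51, -0.489, -0.51]
contact_force: [1.0, 0.9, -0.1]
grip_width: 0.0853
```

```bash
python3 - <<'E'
from h import *
plan([0.512,0.2125,0.120],3.2)
E
```

```text
t 3.5 pos [0.5095 0.3409 0.1297] shift [   9.6    2.8 -128.4] rotvec [-0.015  0.     0.002] dist 129.0 deg 0.9
F [ 1.0417  0.9183 -0.0571] T [ 0.0442 -0.0629 -0.0248] w 0.0853 q [ 0.5704  0.5639  1.732  -0.0007  0.8441 -1.0406]
```

Emit:
{"name": "jog_arm", "arguments": {
  "motion": [
    [[8,3,-128,0.019,0,0,-1],[8,3,-128,0.019,0,0,-1],[8,3,-128,0.019,0,0,-1],[8,3,-128,0.019,0,0,-1],[8,3,-128,0.019,0,0,-1]]
  ]
}}

```text
clock: 3.92
eef_pos: [0.5119, 0.2109, 0.1216]
tool_rot: [-0.496, 0.505, -0.495, -0.504]
contact_force: [-0.9, 0.3, 0.3]
grip_width: 0.0852
```

```bash
python3 - <<'E'
from h import *
plan([0.513,0.2122,0.043],3.2)
im=snap('top','t3'); crop(im,120,155,255,245,5,'t3c')
plan([0.513,0.2122,0.043],3.2)
E
```

```text
t 3.92 pos [0.5119 0.2109 0.1216] shift [78.6 -1.   1.3] rotvec [-0.038  0.     0.001] dist 79.0 deg 2.2
F [-0.9083  0.3267  0.3231] T [-0.0017 -0.0175 -0.0367] w 0.0852 q [ 0.3694  0.5077  1.8703 -0.0003  0.7622 -1.2193]
t 3.97 pos [0.5122 0.2123 0.1218] shift [78.8 -0.6 -0.2] rotvec [-0.036  0.001  0.002] dist 79.0 deg 2.1
F [0.0252 0.1833 0.0592] T [ 0.0139 -0.0154  0.0351] w 0.0852 q [ 0.3714  0.5081  1.8689 -0.      0.7622 -1.2189]
```

View pics/t3c.png

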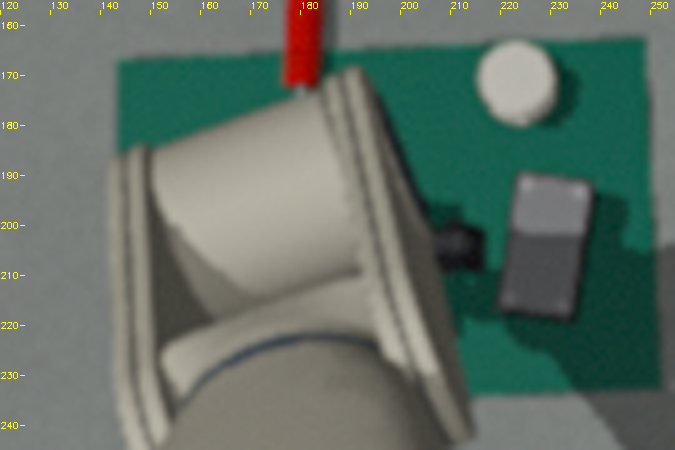

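The gripper is over the middle case, with the right finger at about (210,205). That finger is clear of the right case and the screwdriver. I'll correct the yaw and descend.

Emit:
{"name": "jog_arm", "arguments": {
  "motion": [
    [[40,0,0,-0.036,0,0,-1],[70,0,0,-0.036,0,0,-1],[78,0,0,-0.036,0,0,-1],[78,0,0,-0.036,0,0,-1]]
  ]
}}

```text
clock: 4.3
eef_pos: [0.5108, 0.213, 0.0416]
tool_rot: [0.485, -0.514, 0.486, 0.514]
contact_force: [-0.8, 0.1, 0.6]
grip_width: 0.0854
```

Emit:
{"name": "jog_arm", "arguments": {
  "motion": [
    [[0,0,0,0,0,0,1],[0,0,0,0,0,0,1],[0,0,0,0,0,0,1],[0,0,0,0,0,0,1]]
  ]
}}

```text
clock: 4.63
eef_pos: [0.5118, 0.2137, 0.0431]
tool_rot: [-0.486, 0.514, -0.485, -0.514]
contact_force: [-1.1, 1.7, 4.0]
grip_width: 0.0495
```

Emit:
{"name": "jog_arm", "arguments": {
  "motion": [
    [[-10,0,0,0,0,0,1],[-20,0,0,0,0,0,1],[-20,0,0,0,0,0,1],[-20,0,0,0,0,0,1],[-20,0,0,0,0,0,1]]
  ]
}}

```text
clock: 5.05
eef_pos: [0.5118, 0.2136, 0.0634]
tool_rot: [-0.486, 0.514, -0.485, -0.514]
contact_force: [0.1, -0.2, -4.4]
grip_width: 0.0496
```

Emit:
{"name": "jog_arm", "arguments": {
  "motion": [
    [[0,0,0,0,0,0,1],[0,0,0,0,0,0,1]]
  ]
}}

```text
clock: 5.22
eef_pos: [0.5114, 0.2134, 0.0631]
tool_rot: [0.486, -0.514, 0.486, 0.514]
contact_force: [-1.1, 0.1, -4.6]
grip_width: 0.0493
```

Emit:
{"name": "jog_arm", "arguments": {
  "motion": [
    [[0,0,0,0,0,0,1],[0,0,0,0,0,0,1]]
  ]
}}

```text
clock: 5.38
eef_pos: [0.5111, 0.2133, 0.0627]
tool_rot: [0.485, -0.514, 0.486, 0.514]
contact_force: [-0.8, 0.5, -4.6]
grip_width: 0.0496
```

```bash
python3 - <<'E'
from h import *
plan([0.513,0.2122,0.043],3.2)
im=snap('side','s4'); crop(im,190,100,290,205,6,'s4c')
plan([0.513,0.2122,0.043],3.2)
E
```

```text
t 5.38 pos [0.5111 0.2133 0.0627] shift [19.7 -1.8 -1.2] rotvec [ 0.001  0.    -0.001] dist 20.0 deg 0.1
F [-0.8251  0.5214 -4.6053] T [-0.0852 -0.0192 -0.045 ] w 0.0496 q [ 0.3737  0.6084  1.8825  0.0004  0.6514 -1.2542]
t 5.43 pos [0.5112 0.2133 0.0627] shift [19.7 -1.8 -1.2] rotvec [ 0.001  0.    -0.001] dist 20.0 deg 0.1
F [-0.3827 -0.7351 -4.0935] T [-0.0659 -0.0555 -0.0142] w 0.0497 q [ 0.3737  0.6083  1.8824  0.0004  0.6514 -1.2542]
```

View pics/s4c.png

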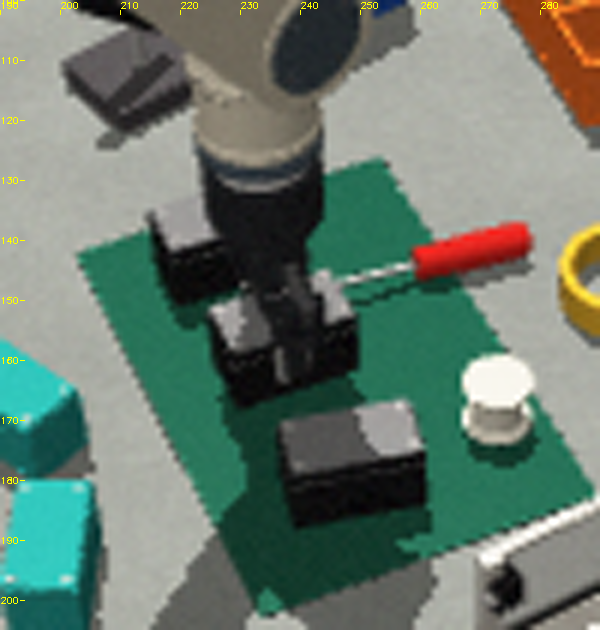

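The middle case pulls about 4.1–4.6 N against 1.1–1.7 N for the left one, so it's the loaded case. I'll lift it clear and carry it over to the cage.

Emit:
{"name": "jog_arm", "arguments": {
  "motion": [
    [[-30,0,0,0,0,0,1],[-60,0,0,0,0,0,1],[-90,0,0,0,0,0,1],[-115,0,0,0,0,0,1],[-115,0,0,0,0,0,1]]
  ],
  "force": 45
}}

```text
clock: 5.85
eef_pos: [0.514, 0.2144, 0.1826]
tool_rot: [-0.488, 0.515, -0.483, -0.513]
contact_force: [1.1, -0.0, -3.6]
grip_width: 0.0492
```

```bash
python3 - <<'E'
from h import *
plan([0.647,-0.119,0.175],8.9)
E
```

```text
t 5.85 pos [0.514  0.2144 0.1826] shift [   7.5 -113.8 -340.5] rotvec [-0.098  0.002  0.008] dist 359.0 deg 5.7
F [ 1.068  -0.0136 -3.5508] T [-0.0268 -0.0922 -0.0061] w 0.0492 q [ 0.3737  0.4154  1.838   0.0003  0.8802 -1.2541]
```

Emit:
{"name": "jog_arm", "arguments": {
  "motion": [
    [[1,-6,-16,-0.01,0,0,1],[2,-17,-48,-0.02,0,0,1],[3,-28,-82,-0.03,0,0,1],[4,-40,-118,-0.04,0,0,1],[4,-52,-154,-0.05,0,0,1]]
  ]
}}

```text
clock: 6.27
eef_pos: [0.5742, 0.0623, 0.1771]
tool_rot: [-0.474, 0.527, -0.47, -0.526]
contact_force: [0.9, -0.1, -4.2]
grip_width: 0.0493
```

```bash
python3 - <<'E'
from h import *
plan([0.647,-0.119,0.175],8.9)
E
```

```text
t 6.27 pos [0.5742 0.0623 0.1771] shift [   1.9  -52.8 -188.1] rotvec [-0.047  0.002  0.006] dist 195.0 deg 2.7
F [ 0.9007 -0.1168 -4.236 ] T [ 0.0357  0.0126 -0.0125] w 0.0493 q [ 0.0862  0.4508  1.7939  0.0032  0.8913 -1.5949]
```

Emit:
{"name": "jog_arm", "arguments": {
  "motion": [
    [[0,-10,-35,-0.01,0,0,1],[0,-20,-70,-0.02,0,0,1],[0,-31,-110,-0.03,0,0,1],[0,-42,-150,-0.04,0,0,1],[0,-49,-175,-0.045,0,0,1]]
  ]
}}

```text
clock: 6.68
eef_pos: [0.6423, -0.1101, 0.1755]
tool_rot: [-0.462, 0.537, -0.459, -0.536]
contact_force: [0.6, 1.3, -4.9]
grip_width: 0.0491
```

```bash
python3 - <<'E'
from h import *
plan([0.647,-0.119,0.175],8.9)
E
```

```text
t 6.68 pos [ 0.6423 -0.1101  0.1755] shift [ 0.5 -3.3 -9.5] rotvec [-0.003  0.001  0.005] dist 10.0 deg 0.4
F [ 0.6459  1.3397 -4.8914] T [ 0.0259 -0.0037  0.0368] w 0.0491 q [-0.1894  0.5497  1.622   0.0038  0.9656 -1.9145]
```

Emit:
{"name": "jog_arm", "arguments": {
  "motion": [
    [[10,-3,-10,-0.003,0,0.004,1],[30,-3,-10,-0.003,0,0.004,1],[45,-3,-10,-0.003,0,0.004,1],[45,-3,-10,-0.003,0,0.004,1],[45,-3,-10,-0.003,0,0.004,1]]
  ]
}}

```text
clock: 7.1
eef_pos: [0.6455, -0.1192, 0.1283]
tool_rot: [0.46, -0.536, 0.46, 0.539]
contact_force: [0.5, 0.3, -4.3]
grip_width: 0.0496
```

```bash
python3 - <<'E'
from h import *
im=snap('top','t5'); crop(im,245,115,345,245,5,'t5c')
im=snap('side','s5'); crop(im,235,130,345,255,5,'s5c')
plan([0.647,-0.119,0.060],8.9)
E
```

```text
t 7.2 pos [ 0.6472 -0.1193  0.1306] shift [70.6  0.3  0.2] rotvec [0.    0.001 0.001] dist 71.0 deg 0.1
F [-0.2549  0.6286 -4.6432] T [-0.0929 -0.0138  0.0204] w 0.0498 q [-0.201   0.6173  1.6238  0.0022  0.8998 -1.9288]
```

View pics/t5c.png

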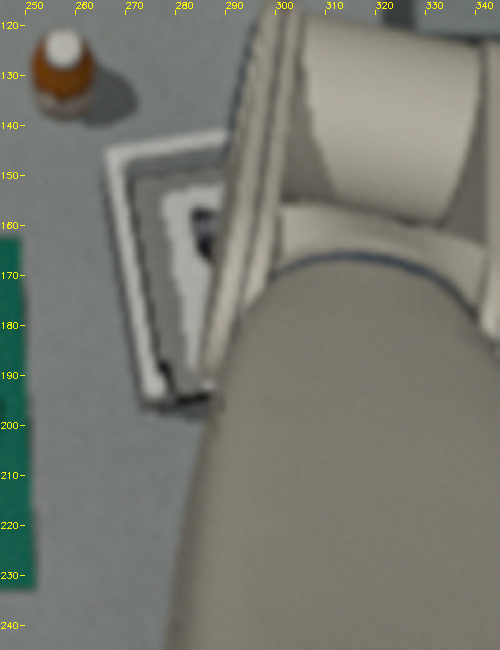

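View pics/s5c.png

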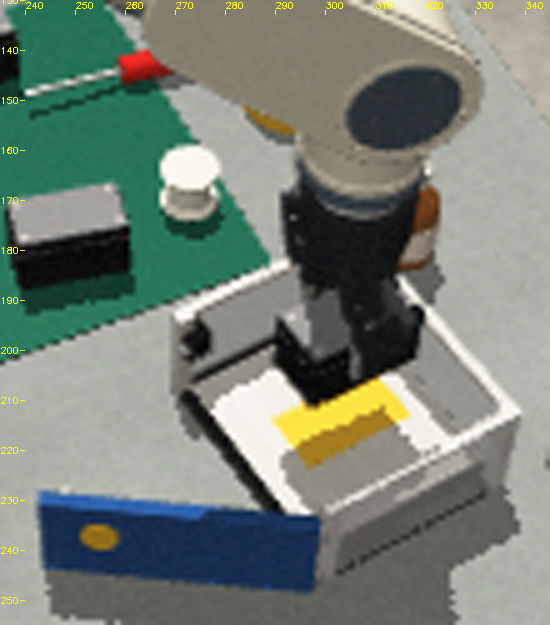

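The case is centred above the plate and clear of the walls on all sides. I'll lower it slowly.

Emit:
{"name": "jog_arm", "arguments": {
  "motion": [
    [[20,0,0,0,0,0,1],[42,0,0,0,0,0,1],[60,0,0,0,0,0,1],[66,0,0,0,0,0,1],[67,0,0,0,0,0,1]]
  ]
}}

```text
clock: 7.62
eef_pos: [0.6469, -0.1188, 0.063]
tool_rot: [0.46, -0.537, 0.459, 0.538]
contact_force: [-0.2, -0.2, -3.7]
grip_width: 0.0493
```

Emit:
{"name": "jog_arm", "arguments": {
  "motion": [
    [[1.5,0,0,0,0,0,1],[3,0,0,0,0,0,1],[4,0,0,0,0,0,1],[4,0,0,0,0,0,1]]
  ]
}}

```text
clock: 7.95
eef_pos: [0.6474, -0.1188, 0.0599]
tool_rot: [0.46, -0.537, 0.459, 0.538]
contact_force: [-0.9, -0.3, -3.6]
grip_width: 0.0491
```

```bash
python3 - <<'E'
from h import *
plan([0.647,-0.119,0.055],8.9)
E
```

```text
t 7.95 pos [ 0.6474 -0.1188  0.0599] shift [ 4.9  0.4 -0.1] rotvec [0.001 0.001 0.001] dist 5.0 deg 0.1
F [-0.9146 -0.3422 -3.6013] T [ 0.0344  0.0736 -0.0577] w 0.0491 q [-0.2004  0.7172  1.6397  0.0024  0.7839 -1.929 ]
```

Emit:
{"name": "jog_arm", "arguments": {
  "motion": [
    [[1.5,0,0,0,0,0,1],[3,0,0,0,0,0,1],[4,0,0,0,0,0,1],[4,0,0,0,0,0,1]]
  ]
}}

```text
clock: 8.28
eef_pos: [0.6478, -0.1189, 0.0561]
tool_rot: [-0.46, 0.538, -0.459, -0.537]
contact_force: [1.3, -1.0, -1.7]
grip_width: 0.0492
```

Emit:
{"name": "jog_arm", "arguments": {
  "motion": [
    [[1,0,0,0,0,0,1],[2,0,0,0,0,0,1],[2.5,0,0,0,0,0,1],[2.5,0,0,0,0,0,1]]
  ]
}}

```text
clock: 8.62
eef_pos: [0.6479, -0.1189, 0.0537]
tool_rot: [-0.46, 0.538, -0.459, -0.537]
contact_force: [-0.4, -0.5, -0.4]
grip_width: 0.0493
```

```bash
python3 - <<'E'
from h import *
plan([0.647,-0.119,0.055],8.9)
E
```

```text
t 8.62 pos [ 0.6479 -0.1189  0.0537] shift [-1.3  0.9  0. ] rotvec [0.001 0.001 0.002] dist 2.0 deg 0.1
F [-0.3622 -0.4837 -0.3827] T [-0.0328  0.213  -0.0021] w 0.0493 q [-0.2003  0.7266  1.6397  0.0025  0.7735 -1.929 ]
```

The plate has taken the load (force about 0). I'll release and rise.

Emit:
{"name": "jog_arm", "arguments": {
  "motion": [
    [[0,0,0,0,0,0,0.2],[0,0,0,0,0,0,-1],[0,0,0,0,0,0,-1],[0,0,0,0,0,0,-1],[0,0,0,0,0,0,-1]]
  ]
}}

```text
clock: 9.03
eef_pos: [0.6481, -0.119, 0.0539]
tool_rot: [-0.46, 0.538, -0.459, -0.537]
contact_force: [0.1, -0.3, -0.4]
grip_width: 0.0855
```

Emit:
{"name": "jog_arm", "arguments": {
  "motion": [
    [[-10,0,0,0,0,0,-1],[-30,0,0,0,0,0,-1],[-65,0,0,0,0,0,-1],[-105,0,0,0,0,0,-1],[-125,0,0,0,0,0,-1]]
  ]
}}

```text
clock: 9.45
eef_pos: [0.6496, -0.1195, 0.1841]
tool_rot: [-0.461, 0.54, -0.458, -0.535]
contact_force: [0.4, -1.5, 1.1]
grip_width: 0.0859
```

```bash
python3 - <<'E'
from h import *
plan([0.40,-0.05,0.17],8.9)
im=snap('side','s6'); crop(im,235,130,345,255,5,'s6c')
E
```

```text
t 9.45 pos [ 0.6496 -0.1195  0.1841] shift [ 12.1 235.9 107.5] rotvec [ 0.001 -0.001  0.008] dist 260.0 deg 0.5
F [ 0.386  -1.4882  1.1296] T [-0.0057 -0.0512  0.029 ] w 0.0859 q [-0.2007  0.5496  1.5983  0.0021  0.9859 -1.9287]
```

View pics/s6c.png

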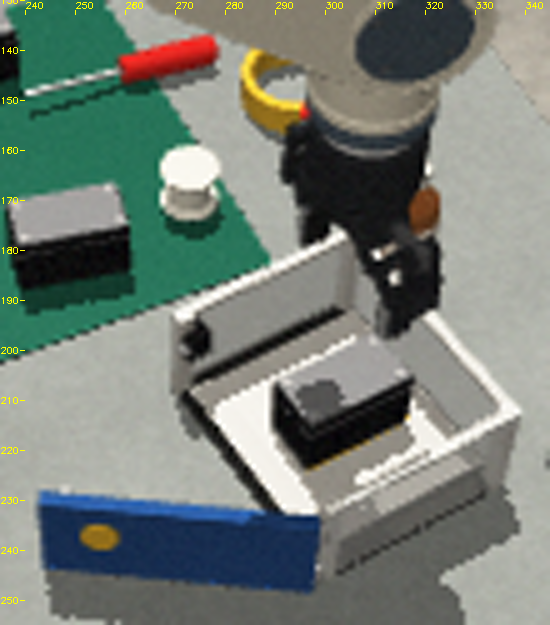

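The case is upright on the plate. Next is the door. I'll fit the hinge position and door angle from the corners in both views.

```bash
python3 - <<'E'
from h import *
from scipy.optimize import least_squares
top=cv2.imread('pics/top0.png'); 
obs=[('side',(242.9,228.3),(0,'f',.086)),('side',(242.9,230.7),(-.012,'f',.086)),('side',(298.6,233.3),(0,'h',.086)),('side',(297.9,235.7),(-.012,'h',.086)),
('side',(254.9,237.4),(-.016,.15,.055)),
('top',(311.5,240),(-.012,'f',.086)),('top',(338,187),(-.012,'h',.086)),('top',(332.5,186),(0,'h',.086)),('top',(309,233.5),(0,'f',.086))]
def f(p):
    r=[]
    for n,uv,l in obs:
        y={'f':p[3]+.19,'h':p[3]}.get(l[1],l[1])
        a=p[2];P=[p[0]+np.cos(a)*l[0]-np.sin(a)*y,p[1]+np.sin(a)*l[0]+np.cos(a)*y,l[2]]
        r+=list(w2pix(n,P)[0]-uv)
    return np.array(r)
s=least_squares(f,[.584,-.228,1.1,0],loss='soft_l1'); print(s.x,np.degrees(s.x[2]));print(f(s.x).reshape(-1,2))
x,y,a,_=s.x
for th in (a,np.radians(8.9)):
    print('disc',x-np.cos(th)*.016-np.sin(th)*.15,y-np.sin(th)*.016+np.cos(th)*.15)
E
```

```text
[ 0.5866 -0.2279  1.0957  0.0031] 62.78148488389452
[[-0.4326 -0.4587]
 [-0.9064  0.1432]
 [ 0.441  -0.7589]
 [ 0.98   -0.0944]
 [-0.0352  0.4542]
 [-0.1513  0.3498]
 [ 0.3296 -0.4957]
 [ 2.419  -1.2486]
 [-1.1112  5.039 ]]
disc 0.44593898999669096 -0.17351934730514665
disc 0.547633531652103 -0.08218023344627182
```

```bash
cat >> h.py <<'E'
H=np.array([0.5866,-0.2279])
def dpose(phi_deg,gap,z):
    a=np.radians(phi_deg); n=np.array([np.cos(a),np.sin(a)]); t=np.array([-n[1],n[0]])
    p=H+t*.15-n*(.016+.011+gap)
    return [p[0],p[1],z],rot(phi_deg+180)
def dplan(phi,gap,z):
    p,M=dpose(phi,gap,z); print('target',np.array(p)); return plan(p,M=M)
E
python3 - <<'E'
from h import *
dplan(62.8,.04,.17)
E
```

```text
target [ 0.4226 -0.2189  0.17  ]
t 9.5 pos [ 0.6513 -0.1199  0.1873] shift [ 14.4 241.6 -62.2] rotvec [2.202 0.012 0.01 ] dist 250.0 deg 126.1
F [1.6199 0.3297 2.2525] T [-0.0099 -0.0492 -0.0182] w 0.0853 q [-0.2007  0.5462  1.5957  0.0021  0.9868 -1.9287]
```

Emit:
{"name": "jog_arm", "arguments": {
  "motion": [
    [[2,24,-6,0.11,0,0,1],[4,48,-12,0.22,0,0,1],[6,72,-18,0.33,0,0,1],[8,96,-25,0.44,0,0,1],[10,120,-31,0.55,0,0,1]]
  ]
}}

```text
clock: 9.92
eef_pos: [0.5368, -0.1695, 0.1764]
tool_rot: [0.593, -0.394, 0.585, 0.388]
contact_force: [1.4, 0.0, 0.1]
grip_width: 0.0256
```

```bash
python3 - <<'E'
from h import *
dplan(62.8,.04,.17)
E
```

```text
target [ 0.4226 -0.2189  0.17  ]
t 9.92 pos [ 0.5368 -0.1695  0.1764] shift [  4.9  86.1 -89.9] rotvec [1.646 0.014 0.007] dist 125.0 deg 94.3
F [1.3533 0.0236 0.1221] T [ 0.0322  0.0051 -0.0197] w 0.0256 q [-0.3287  0.4301  1.8319  0.0043  0.866  -1.5032]
```

Emit:
{"name": "jog_arm", "arguments": {
  "motion": [
    [[1,17,-18,0.12,0,0,1],[2,34,-36,0.24,0,0,1],[3,51,-54,0.36,0,0,1],[4,68,-72,0.48,0,0,1],[4,85,-89,0.6,0,0,1]]
  ]
}}

```text
clock: 10.33
eef_pos: [0.4228, -0.2189, 0.1713]
tool_rot: [0.684, -0.199, 0.674, 0.195]
contact_force: [-0.5, -0.9, 1.0]
grip_width: -0.0001
```

```bash
python3 - <<'E'
from h import *
dplan(62.8,.04,.17)
E
```

```text
target [ 0.4226 -0.2189  0.17  ]
t 10.33 pos [ 0.4228 -0.2189  0.1713] shift [ 1.3  0.1 -0.3] rotvec [1.041 0.015 0.002] dist 1.0 deg 59.6
F [-0.501  -0.8597  0.9638] T [-0.0316  0.0399 -0.0476] w -0.0001 q [-0.5059  0.3272  2.0211  0.0079  0.7801 -1.0775]
```

Emit:
{"name": "jog_arm", "arguments": {
  "motion": [
    [[0,0,0,0.12,0,0,1],[0,0,0,0.24,0,0,1],[0,0,0,0.36,0,0,1],[0,0,0,0.48,0,0,1],[0,0,0,0.6,0,0,1]]
  ]
}}

```text
clock: 10.75
eef_pos: [0.4228, -0.219, 0.1718]
tool_rot: [0.712, 0.014, 0.702, -0.015]
contact_force: [-0.3, -0.1, 0.1]
grip_width: 0.0
```

```bash
python3 - <<'E'
from h import *
dplan(62.8,.04,.062)
E
```

```text
target [ 0.4226 -0.2189  0.062 ]
t 10.75 pos [ 0.4228 -0.219   0.1718] shift [109.8   0.2  -1.9] rotvec [ 0.434  0.015 -0.002] dist 110.0 deg 24.9
F [-0.2802 -0.139   0.1376] T [0.0202 0.004  0.0411] w 0.0 q [-0.5062  0.3261  2.021   0.008   0.7805 -0.4715]
```

Emit:
{"name": "jog_arm", "arguments": {
  "motion": [
    [[15,0,0,0.12,0,0,1],[35,0,-1,0.24,0,0,1],[65,0,-2,0.36,0,0,1],[95,0,-2,0.434,0,0,1],[110,0,-2,0.434,0,0,1]]
  ]
}}

```text
clock: 11.17
eef_pos: [0.4215, -0.2186, 0.0599]
tool_rot: [0.692, 0.168, 0.682, -0.167]
contact_force: [0.3, -0.1, 0.4]
grip_width: -0.0
```

Emit:
{"name": "jog_arm", "arguments": {
  "motion": [
    [[0,0,0,0,0,0,1]]
  ]
}}

```text
clock: 11.25
eef_pos: [0.4202, -0.2179, 0.0578]
tool_rot: [0.69, 0.169, 0.684, -0.166]
contact_force: [-0.0, 0.7, 0.2]
grip_width: 0.0
```

```bash
python3 - <<'E'
from h import *
im=snap('side','s7'); crop(im,215,150,345,265,6,'s7c')
im=snap('top','t7'); crop(im,255,125,345,265,4,'t7c')
dplan(62.8,0,.062)
E
```

```text
target [ 0.4408 -0.1833  0.062 ]
t 11.35 pos [ 0.4213 -0.2185  0.0598] shift [-2.  40.3  1.2] rotvec [-0.004  0.011 -0.005] dist 40.0 deg 0.7
F [-0.7997 -0.4739  0.8695] T [0.0497 0.0248 0.008 ] w -0.0001 q [-0.5069  0.5409  2.0638  0.0112  0.5262 -0.0382]
```

View pics/s7c.png

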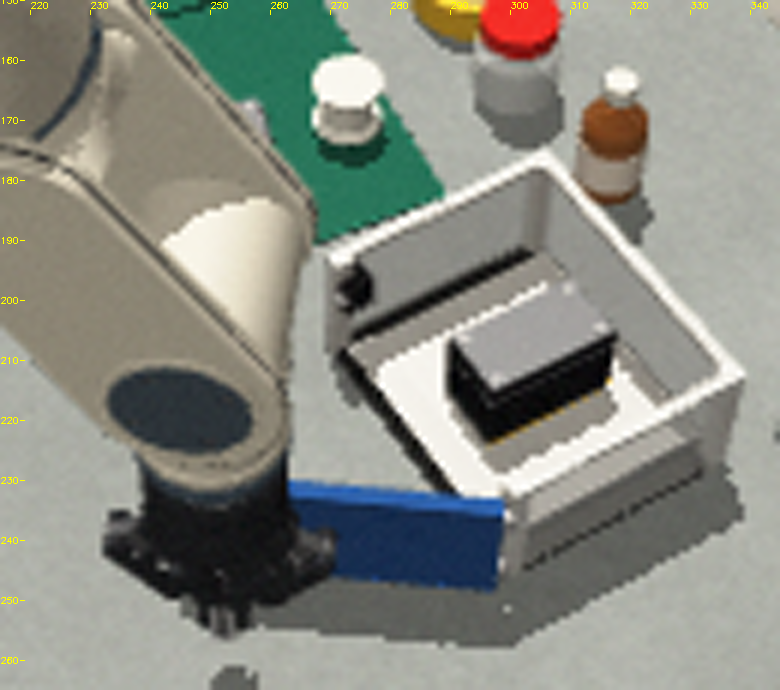

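View pics/t7c.png

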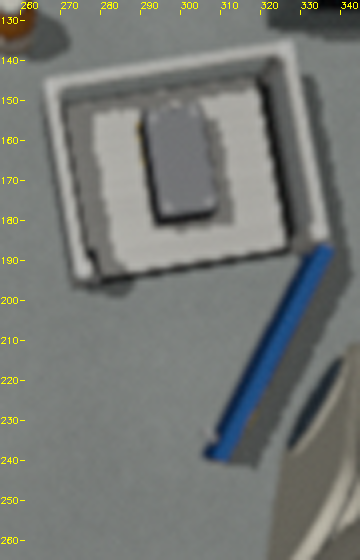

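The case sits centred and upright on the plate. The closed fingers are outside the door, facing the disc.

```bash
cat >> h.py <<'E'
def traj(phis,gaps,z):
    s=robot.sense(); q=s['tool_rot']; Rc=R.from_quat([q[1],q[2],q[3],q[0]])
    print('t',round(s['clock'],2),'pos',s['eef_pos'],'F',s['contact_force'])
    for ph,g in zip(phis,gaps):
        p,M=dpose(ph,g,z); print(np.r_[Rc.inv().apply(np.array(p)-s['eef_pos'])*1000].round(1),(Rc.inv()*M).as_rotvec().round(3))
    # contact state
    d=s['eef_pos'][:2]-H; a=np.degrees((Rc.as_euler('xyz')))
    yax=Rc.as_matrix()[:,1]; ph=np.degrees(np.arctan2(yax[1],yax[0]))
    n=np.array([np.cos(np.radians(ph)),np.sin(np.radians(ph))]); t=np.array([-n[1],n[0]])
    print('tool phi',ph.round(2),'along',(d@t).round(4),'gap',(-(d@n)-.027).round(4),'Fn',(s['contact_force'][:2]@n).round(2),'Ft',(s['contact_force'][:2]@t).round(2))
E
python3 - <<'E'
from h import *
traj([62.8,62.8,62,60,57.5],[.02,.005,0,0,0],.062)
E
```

```text
t 11.35 pos [ 0.4213 -0.2185  0.0598] F [-0.7997 -0.4739  0.8695]
[-2.1 20.3  1.3] [-0.004  0.011 -0.005]
[-2.  35.3  1.3] [-0.004  0.011 -0.005]
[-1.9 42.3  0.9] [ 0.01   0.011 -0.005]
[-1.9 47.6  0.1] [ 0.045  0.011 -0.006]
[-1.9 54.2 -0.7] [ 0.089  0.011 -0.006]
tool phi 62.6 along 0.1511 gap 0.0408 Fn -0.79 Ft 0.49
```

Emit:
{"name": "jog_arm", "arguments": {
  "motion": [
    [[-1,18,1,0,0.01,-0.005,1],[-2,30,1,0,0.01,-0.005,1],[-2,38,1,0.01,0.01,-0.005,1],[-2,43,0.5,0.03,0.01,-0.005,1],[-2,48,0,0.045,0.01,-0.005,1]]
  ]
}}

```text
clock: 11.77
eef_pos: [0.4447, -0.1761, 0.064]
tool_rot: [0.685, 0.183, 0.682, -0.183]
contact_force: [-0.7, -1.8, -1.3]
grip_width: 0.0
```

```bash
python3 - <<'E'
from h import *
traj([58,55.5,53,50.5,48],[0]*5,.062)
im=snap('top','t8'); crop(im,255,125,345,265,4,'t8c')
E
```

```text
t 11.77 pos [ 0.4447 -0.1761  0.064 ] F [-0.6796 -1.7834 -1.3303]
[ 2.   4.3 -2.1] [ 0.035  0.004 -0.001]
[ 2.  10.9 -2.9] [ 0.079  0.004 -0.001]
[ 2.  17.5 -3.4] [ 0.123  0.004 -0.001]
[ 2.  24.2 -3.6] [ 0.166  0.004 -0.001]
[ 2.  30.8 -3.6] [ 0.21   0.004 -0.001]
tool phi 60.03 along 0.1488 gap -0.001 Fn -1.88 Ft -0.3
```

View pics/t8c.png

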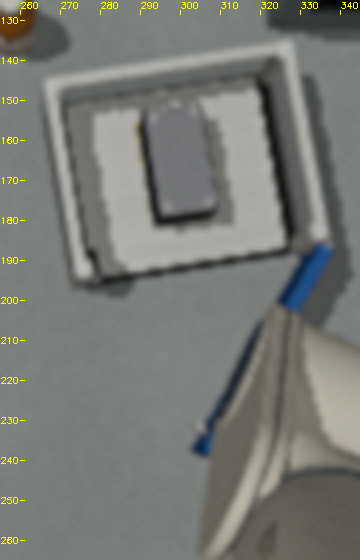

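Contact is made and the door is swinging: its free end has moved to about (304,236). I'll carry on along the arc.

Emit:
{"name": "jog_arm", "arguments": {
  "motion": [
    [[1,5,-2,0.035,0,0,1],[1,11,-3,0.08,0,0,1],[1,17.5,-3.5,0.123,0,0,1],[1,24,-3.5,0.166,0,0,1],[1,31,-3.5,0.21,0,0,1]]
  ]
}}

```text
clock: 12.23
eef_pos: [0.4582, -0.1474, 0.0646]
tool_rot: [0.662, 0.254, 0.657, -0.254]
contact_force: [-0.6, -2.4, 0.2]
grip_width: -0.0001
```

```bash
python3 - <<'E'
from h import *
traj([45.5,43,40.5,38,35.5],[0]*5,.062)
E
```

```text
t 12.23 pos [ 0.4582 -0.1474  0.0646] F [-0.5963 -2.4144  0.2342]
[ 2.6  5.6 -1.8] [ 0.041  0.006 -0.003]
[ 2.6 12.2 -2.6] [ 0.085  0.006 -0.003]
[ 2.7 18.9 -3. ] [ 0.128  0.006 -0.003]
[ 2.7 25.5 -3.2] [ 0.172  0.006 -0.003]
[ 2.7 32.2 -3.1] [ 0.216  0.006 -0.003]
tool phi 47.86 along 0.1492 gap -0.0006 Fn -2.19 Ft -1.18
```

Emit:
{"name": "jog_arm", "arguments": {
  "motion": [
    [[2,6,-2,0.041,0,0,1],[2,12,-2.5,0.085,0,0,1],[2,19,-3,0.128,0,0,1],[2,25.5,-3,0.172,0,0,1],[2,32,-3,0.216,0,0,1]]
  ]
}}

```text
clock: 12.65
eef_pos: [0.4782, -0.1219, 0.0642]
tool_rot: [0.631, 0.325, 0.625, -0.324]
contact_force: [-0.6, -1.7, 0.1]
grip_width: 0.0001
```

```bash
python3 - <<'E'
from h import *
traj([33,30.5,28,25.5,23],[0]*5,.062)
E
```

```text
t 12.65 pos [ 0.4782 -0.1219  0.0642] F [-0.63   -1.6686  0.1171]
[ 2.2  6.2 -1.8] [ 0.042  0.007 -0.005]
[ 2.3 12.8 -2.6] [ 0.086  0.007 -0.005]
[ 2.3 19.5 -3. ] [ 0.129  0.007 -0.005]
[ 2.3 26.1 -3.2] [ 0.173  0.007 -0.006]
[ 2.4 32.8 -3.1] [ 0.216  0.007 -0.006]
tool phi 35.4 along 0.1492 gap -0.0001 Fn -1.48 Ft -1.0
```

Emit:
{"name": "jog_arm", "arguments": {
  "motion": [
    [[2,6,-2,0.042,0.005,-0.005,1],[2,12.5,-2.5,0.086,0.005,-0.005,1],[2,19,-3,0.129,0.005,-0.005,1],[2,25,-3,0.173,0.005,-0.005,1],[2,31,-3,0.21,0.005,-0.005,1]]
  ]
}}

```text
clock: 13.07
eef_pos: [0.5022, -0.1016, 0.0638]
tool_rot: [0.592, 0.389, 0.59, -0.389]
contact_force: [-1.1, -1.1, -0.5]
grip_width: -0.0003
```

```bash
python3 - <<'E'
from h import *
im=snap('side','s9'); crop(im,215,150,345,265,6,'s9c')
traj([22,20.5,19,17.5,16],[0]*5,.062)
E
```

```text
t 13.12 pos [ 0.5035 -0.1013  0.064 ] F [0.9628 0.3799 0.854 ]
[ 2.   2.7 -1.4] [ 0.021  0.003 -0.003]
[ 2.   6.6 -2. ] [ 0.047  0.003 -0.003]
[ 2.  10.6 -2.5] [ 0.073  0.003 -0.003]
[ 2.  14.5 -2.9] [ 0.099  0.003 -0.003]
[ 2.  18.5 -3.1] [ 0.126  0.003 -0.003]
tool phi 23.19 along 0.1491 gap -0.0005 Fn 1.03 Ft -0.03
```

View pics/s9c.png

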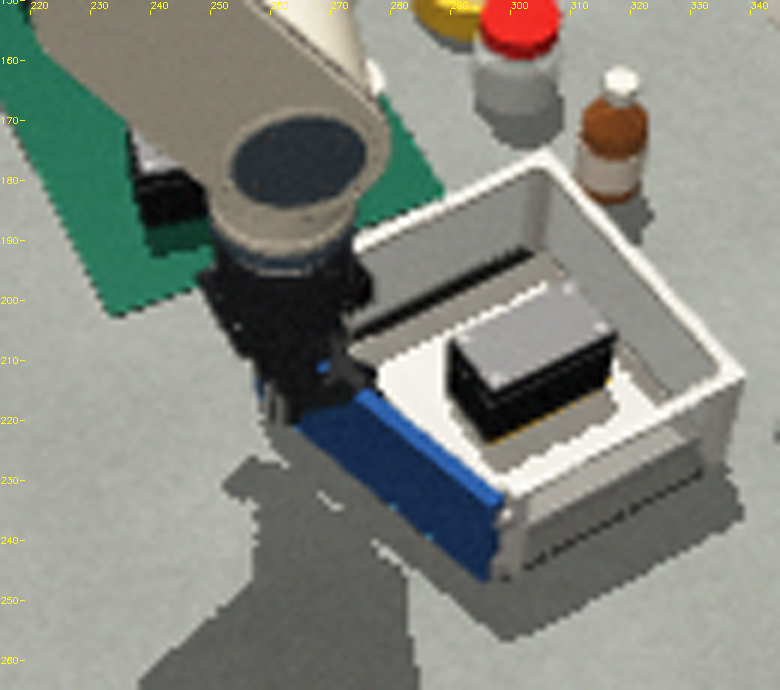

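Emit:
{"name": "jog_arm", "arguments": {
  "motion": [
    [[2,3,-1.5,0.021,0,0,1],[2,6.5,-2,0.047,0,0,1],[2,10,-2.5,0.073,0,0,1],[2,13,-3,0.09,0,0,1],[2,16,-3,0.11,0,0,1]]
  ]
}}

```text
clock: 13.53
eef_pos: [0.5173, -0.0924, 0.063]
tool_rot: [0.57, 0.422, 0.566, -0.421]
contact_force: [-0.7, -1.0, 1.5]
grip_width: -0.0001
```

```bash
python3 - <<'E'
from h import *
traj([16,15,14,13,12],[0]*5,.062)
E
```

```text
t 13.53 pos [ 0.5173 -0.0924  0.063 ] F [-0.6849 -0.9657  1.5222]
[ 1.   2.2 -0.6] [ 0.015  0.003 -0.004]
[ 1.   4.9 -1.1] [ 0.033  0.003 -0.004]
[ 1.   7.5 -1.4] [ 0.05   0.003 -0.004]
[ 1.  10.1 -1.7] [ 0.068  0.003 -0.005]
[ 1.  12.8 -2. ] [ 0.085  0.003 -0.005]
tool phi 16.88 along 0.1498 gap -0.0001 Fn -0.94 Ft -0.73
```

Emit:
{"name": "jog_arm", "arguments": {
  "motion": [
    [[1,2,-0.5,0.015,0,0,1],[1,3.5,-1,0.025,0,0,1],[1,5,-1,0.035,0,0,1],[1,6.5,-1.5,0.045,0,0,1],[1,8,-1.5,0.055,0,0,1]]
  ]
}}

```text
clock: 13.95
eef_pos: [0.524, -0.0886, 0.0619]
tool_rot: [0.557, 0.437, 0.555, -0.437]
contact_force: [-6.3, -3.7, 5.2]
grip_width: 0.0001
```

```bash
python3 - <<'E'
from h import *
traj([14,13,12,11,10,9],[0]*6,.062)
E
```

```text
t 13.95 pos [ 0.524  -0.0886  0.0619] F [-6.2539 -3.7189  5.1639]
[-0.1  0.1  0.3] [-0.005  0.003 -0.003]
[-0.1  2.7 -0.2] [ 0.012  0.003 -0.003]
[-0.1  5.3 -0.6] [ 0.03   0.003 -0.003]
[-0.1  8.  -1. ] [ 0.047  0.003 -0.003]
[-0.1 10.6 -1.3] [ 0.064  0.002 -0.003]
[-0.1 13.2 -1.6] [ 0.082  0.002 -0.003]
tool phi 13.69 along 0.1501 gap 0.0009 Fn -6.96 Ft -2.13
```

Emit:
{"name": "jog_arm", "arguments": {
  "motion": [
    [[0,1.5,0,0.005,0,0,1],[0,2.5,0,0.012,0,0,1],[0,3.5,0,0.02,0,0,1],[0,4.5,-0.3,0.025,0,0,1],[0,5.5,-0.6,0.03,0,0,1]]
  ]
}}

```text
clock: 14.37
eef_pos: [0.5274, -0.0869, 0.0616]
tool_rot: [0.55, 0.445, 0.549, -0.446]
contact_force: [-5.5, -2.3, 3.6]
grip_width: 0.0002
```

```bash
python3 - <<'E'
from h import *
traj([13,12,11,10,9],[0]*6,.062)
E
```

```text
t 14.37 pos [ 0.5274 -0.0869  0.0616] F [-5.502  -2.3101  3.6146]
[-0.4 -1.   0.8] [-0.018  0.002  0.001]
[-0.4  1.6  0.3] [-0.001  0.002  0.001]
[-0.4  4.2 -0.2] [0.016 0.002 0.001]
[-0.4  6.8 -0.6] [0.034 0.002 0.   ]
[-0.4  9.5 -0.9] [0.051 0.002 0.   ]
tool phi 11.94 along 0.1502 gap 0.0017 Fn -5.86 Ft -1.12
```

Emit:
{"name": "jog_arm", "arguments": {
  "motion": [
    [[0,1.5,0,0.005,0,0,1],[0,2.5,0,0.01,0,0,1],[0,3.5,0,0.015,0,0,1],[0,4.5,-0.2,0.02,0,0,1],[0,5.5,-0.4,0.025,0,0,1]]
  ]
}}

```text
clock: 14.78
eef_pos: [0.5336, -0.0853, 0.0617]
tool_rot: [0.544, 0.452, 0.543, -0.452]
contact_force: [0.5, -0.5, 0.1]
grip_width: -0.0
```

```bash
python3 - <<'E'
from h import *
traj([12,11,10,9],[0]*6,.062)
E
```

```text
t 14.78 pos [ 0.5336 -0.0853  0.0617] F [ 0.4596 -0.4619  0.1465]
[-0.3 -4.8  0.6] [-0.026  0.002 -0.001]
[-0.3 -2.2  0.1] [-0.009  0.002 -0.001]
[-0.3  0.4 -0.4] [ 0.008  0.002 -0.001]
[-0.3  3.  -0.8] [ 0.026  0.002 -0.001]
tool phi 10.49 along 0.1499 gap -0.0008 Fn 0.37 Ft -0.54
```

The force dropped to zero past the crest, so the door seems to have snapped in. I'll back off and look.

Emit:
{"name": "jog_arm", "arguments": {
  "motion": [
    [[0,-10,0,0,0,0,1],[0,-30,0,0,0,0,1],[0,-50,0,0,0,0,1],[0,-70,0,0,0,0,1]]
  ]
}}

```text
clock: 15.12
eef_pos: [0.4636, -0.0981, 0.0617]
tool_rot: [0.545, 0.452, 0.543, -0.452]
contact_force: [0.7, -0.0, 0.2]
grip_width: 0.0001
```

Emit:
{"name": "jog_arm", "arguments": {
  "motion": [
    [[-40,-40,0,0,0,0,1],[-80,-80,0,0,0,0,1],[-110,-100,0,0,0,0,1],[-110,-100,0,0,0,0,1]]
  ]
}}

```text
clock: 15.45
eef_pos: [0.3621, -0.116, 0.1729]
tool_rot: [0.544, 0.452, 0.543, -0.452]
contact_force: [0.6, -0.3, 0.1]
grip_width: -0.0001
```

```bash
python3 - <<'E'
from h import *
im=snap('top','t10'); crop(im,245,125,345,225,6,'t10c')
im=snap('side','s10'); crop(im,225,150,345,265,6,'s10c')
for th in (0,.04,.08):
    a=np.radians(8.9)+th
    P=[[H[0]+np.cos(a)*x-np.sin(a)*y,H[1]+np.sin(a)*x+np.cos(a)*y,.086] for x,y in ((0,.19),(-.012,.19))]
    print(th,w2pix('top',P).round(1).tolist(),w2pix('side',P).round(1).tolist())
print(robot.sense()['eef_pos'],robot.sense()['clock'])
E
```

```text
0 [[275.9, 192.7], [276.4, 196.4]] [[270.5, 193.9], [267.6, 195.2]]
0.04 [[276.3, 195.0], [277.0, 198.8]] [[268.7, 194.8], [265.9, 196.2]]
0.08 [[276.8, 197.4], [277.7, 201.1]] [[267.0, 195.7], [264.2, 197.2]]
[ 0.3638 -0.1165  0.1737] 15.55
```

View pics/t10c.png

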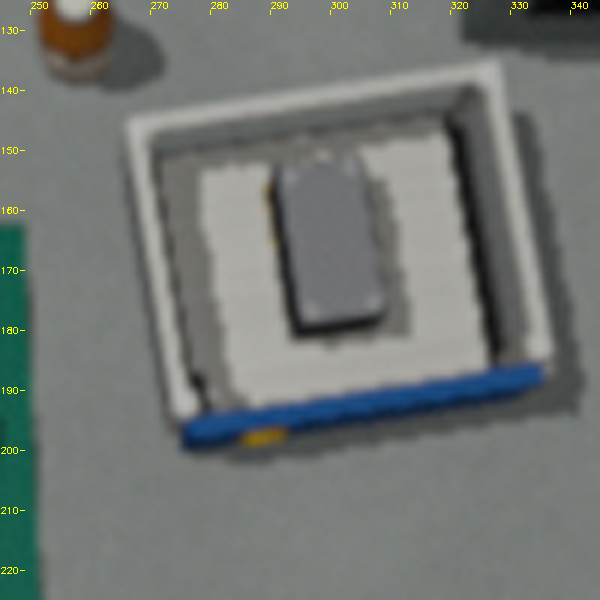

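View pics/s10c.png

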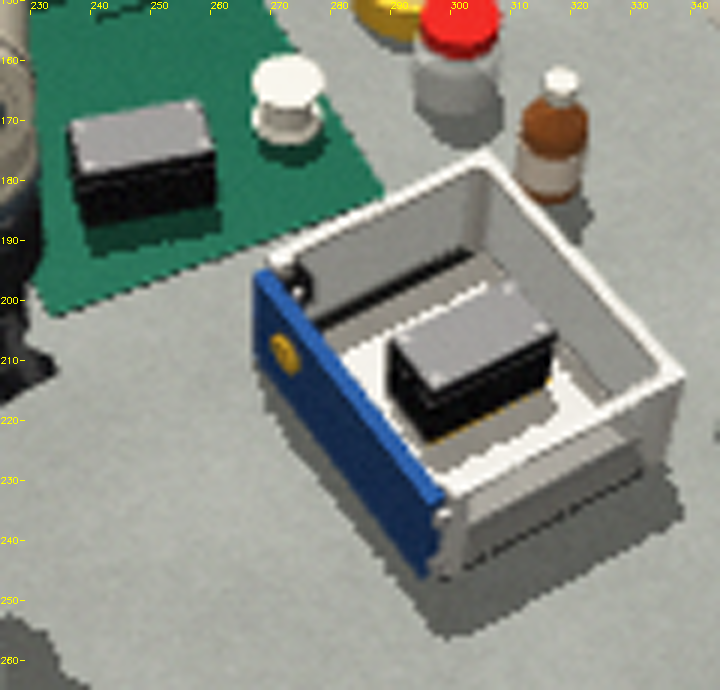

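The door is nearly shut, with its free end at about (276,198) in the top view. The flushness isn't certain from this, so I'll check it in finer crops.

```bash
python3 - <<'E'
from h import *
t=cv2.imread('pics/t10.png'); s=cv2.imread('pics/s10.png')
crop(t,265,175,345,205,9,'t10d'); crop(s,258,180,308,255,8,'s10d')
# overlay blue mask line fit top edges
hsv=cv2.cvtColor(t,cv2.COLOR_BGR2HSV); m=((hsv[...,0]>95)&(hsv[...,0]<125)&(hsv[...,1]>130)); 
up=[];lo=[]
for x in range(282,330,2):
    ys=np.where(m[180:205,x])[0]+180
    up.append((x,ys.min()));lo.append((x,ys.max()))
for e in (up,lo):
    e=np.array(e,float); k=np.polyfit(e[:,0],e[:,1],1); 
    P=pix2w('top',[(x,np.polyval(k,x)) for x in (282,328)],.086); d=P[0]-P[1]; print(k,'dir deg',np.degrees(np.arctan2(-d[0],d[1])),P[:,:2].tolist())
# back rim outer edge fit via brightness
g=cv2.cvtColor(t,cv2.COLOR_BGR2GRAY).astype(float)
for name,rng,ax in (('back',(275,320),0),):
    e=[]
    for x in range(*rng,2):
        y0=int(145-(x-267)*.149); col=g[y0-8:y0+8,x]; gr=np.diff(col); e.append((x,y0-8+gr.argmax()+.5))
    e=np.array(e);k=np.polyfit(e[:,0],e[:,1],1);P=pix2w('top',[(x,np.polyval(k,x)) for x in (275,320)],.09);d=P[0]-P[1];print('back',k,np.degrees(np.arctan2(-d[0],d[1])),np.abs(np.polyval(k,e[:,0])-e[:,1]).max())
E
```

```text
[ -0.1626 240.429 ] dir deg 9.750235932108914 [[0.5512997339674288, -0.05947388727942532], [0.5762183805747807, -0.20448829061805657]]
[ -0.1313 233.8812] dir deg 7.980061655889551 [[0.5441010522311165, -0.05946706296349974], [0.5644049068017873, -0.2043021833000517]]
back [ -0.1551 185.1848] 9.568727418198522 0.5395256916995947
```

View pics/t10d.png

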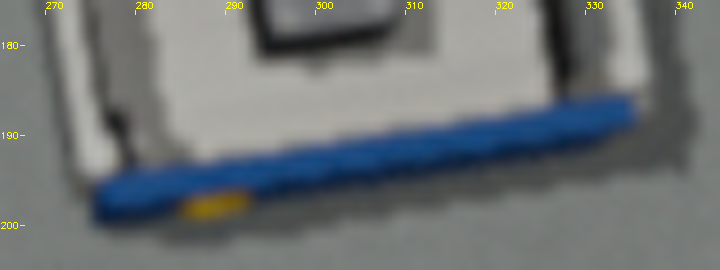

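View pics/s10d.png

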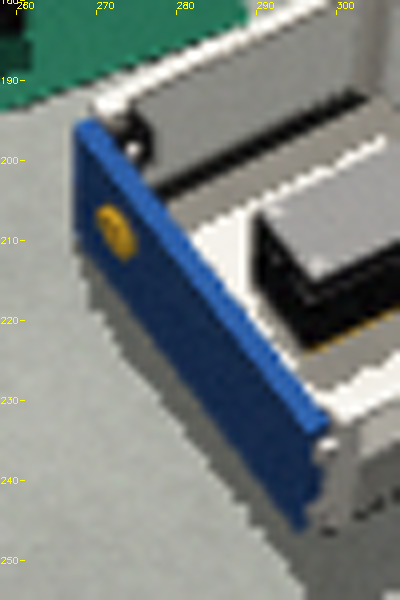

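The door's top edge runs at 9.75° and the cage's back rim at 9.57°. At the crest it would be 2.3° off, so it's flush. I'll wait a little with the arm clear, then re-check the door and the cases.

Emit:
{"name": "jog_arm", "arguments": {
  "motion": [
    [[-40,0,-40,0,0,0,1],[-80,0,-80,0,0,0,1],[-80,0,-110,0,0,0,1],[-80,0,-110,0,0,0,1],[-80,0,-110,0,0,0,1]]
  ]
}}

```text
clock: 15.97
eef_pos: [0.3441, -0.006, 0.2541]
tool_rot: [0.547, 0.453, 0.541, -0.45]
contact_force: [-0.5, 0.3, -0.9]
grip_width: 0.0001
```

Emit:
{"name": "jog_arm", "arguments": {
  "motion": [
    [[0,0,0,0,0,0,1],[0,0,0,0,0,0,1],[0,0,0,0,0,0,1],[0,0,0,0,0,0,1],[0,0,0,0,0,0,1]]
  ]
}}

```text
clock: 16.38
eef_pos: [0.3441, -0.0065, 0.2535]
tool_rot: [0.547, 0.453, 0.541, -0.451]
contact_force: [0.1, 0.4, 1.0]
grip_width: -0.0
```

```bash
python3 - <<'E'
from h import *
print(robot.sense()['eef_pos'],robot.sense()['clock'])
t=snap('top','t11'); s=snap('side','s11')
old=cv2.imread('pics/t10.png')
print('door region diff',np.abs(t[180:205,268:342].astype(int)-old[180:205,268:342]).mean())
hsv=cv2.cvtColor(t,cv2.COLOR_BGR2HSV); m=((hsv[...,0]>95)&(hsv[...,0]<125)&(hsv[...,1]>130))
up=[]
for x in range(282,330,2):
    ys=np.where(m[180:205,x])[0]+180; up.append((x,ys.min()))
e=np.array(up,float);print(np.polyfit(e[:,0],e[:,1],1))
E
```

```text
[ 0.3441 -0.0065  0.2535] 16.3833
door region diff 0.9598198198198198
[ -0.1626 240.429 ]
```

View pics/t11.png

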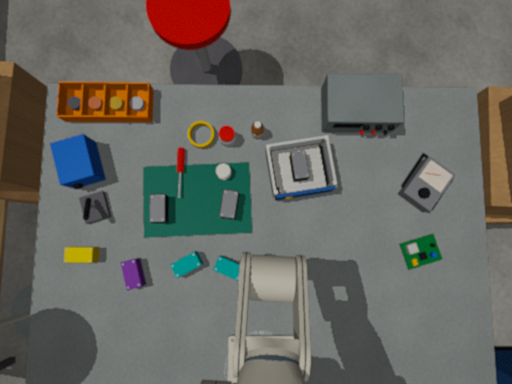

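View pics/s11.png

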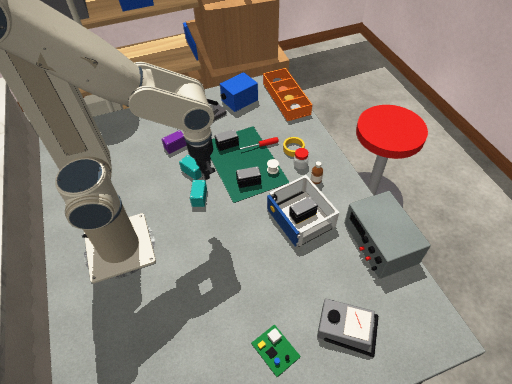

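Everything is in place and the door hasn't moved. In the top view the empty cases stand on the mat at (157,208) and (229,204), the loaded case is in the cage at (299,166), and the bystanders look untouched. I'll hand it in.

```bash
python3 -c "
from cell import robot
print(robot.close_job())"
```

```text
the job is handed in; nothing more can be done
None
```

The loaded case is upright on the cage plate, the blue door is shut on its catch, and I handed the job in at about 16.5 s of the 69 s allowed.

- **Weighing:** I lifted the left case, which read noisily at about 1.1–1.7 N (empty), and set it back on the mat. The middle case pulled about 4.1–4.6 N, so it was the loaded one. I did not weigh the right case, since only one case is loaded.
- **Placing:** I lowered the middle case onto the centre of the plate until the force read about 0, then let go. In the last pictures it stands upright.
- **Door:** I pushed on the yellow disc with the closed fingers. The last readings before the crest were about 6–7 N, then the force fell to zero as the door snapped in.
- **Last checks:** With the arm clear, the door edge ran parallel to the cage's back rim within about 0.2°, and it had not moved between two pictures about 0.9 s apart. Both empty cases stand on the mat and the bystanders look untouched.
- **One disagreement:** my first estimate of the door's free end in the top view was about 3 pixels outside where a shut door should be. The side view and the parallel edges both said flush, so I went with those. I did not press the door again to feel for its stop.

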